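# Lock the lugged parts jar onto the bench tower

## Robot

A 6-joint arm with a two-finger parallel gripper is mounted at the origin on the work surface. World frame = base frame: x ahead of the robot, y to its left, z up, the work surface at z = 0. Lengths are in m, angles in rad, forces in N, time in s.
With the tool pointing down it reaches from about 0.425 to 0.95 m from the base axis. Payload 3.5 kg.
Tool frame: the origin (TCP) lies between the finger pads; the fingertips stand 19 mm ahead of it and the grasp point (between the pads) is the TCP; z points along the fingers, y is the line along which they close (so a half turn about z gives the same grasp; the last joint's range is limited). The gripper opens to 85 mm and grips with 20 to 120 N. Pads are 22 mm wide; open, the fingers measure 114 mm over their backs; the gripper's body (76 mm by 85 mm) begins 54 mm behind the grasp point. The pads swing forward as they close: fully open they stand 13 mm farther back than shut.
Start: joints at [1, 0.286, 1.577, -0, 1.279, -0.15], TCP at [0.276, 0.616, 0.25] pointing down, gripper open.
Joint ranges: [-2.77, 2.77], [-0.9, 2.22], [0.21, 2.48], [-1.53, 4.67], [0.24, 2.81], [-2.84, 2.84]. Speed limits (rad/s): [2.79, 2.79, 3.14, 3.14, 3.14, 3.14].

## Interface

Orientations are given as a unit quaternion [x, y, z, w].
In Python, from plant import get_state, cams, ctrl gives the robot as it stands. The module is installed in compiled form; this text tells all that it offers.
- The arm moves only by the tool jog_arm, never from a script. Its argument "deltas" is text: rows parted by semicolons, each of 6 numbers parted by spaces: the shift along the world's x, y, z normalised to -1 to 1, where 1 is 0.02 m, then the turn, a rotation vector about the world's x, y, z normalised to -1 to 1, where 1 is 0.1 rad. In form: x y z ax ay az; .... A call has 1 to 20 rows; each row shifts and turns the commanded pose from where the row before left it; what a row does not reach is not made up. A row lasts 1/8 s, in which the tool goes at most 62.5 mm and 10.7 degrees, less where a joint would pass 70% of its speed; a pose out of reach is approached as far as the arm can. A call with a number of a shift or a turn outside -1 to 1 is refused whole. A call with a gripper value outside its range is refused whole. "gripper" is the opening, from 0 (shut) to 1 (fully open), set as the call begins (left out, the last holds). The fingers move at their own pace and stop on an object; "squeeze" is the grip in N (left out, the last holds). Time passes only in rows, so rows that do not move let the fingers close. It gives the time, the measured TCP pose, the force, the opening and the grip force at its end, in the units of the state.
- get_state(): the state, without advancing time (a new reading comes with each control period).
- cams.read_camera(name): name is "side" or "top"; returns a dict with "color" (400x640x3 uint8, blue, green, red), "vfov" (degrees; the focal length in pixels is half the picture's height over the tangent of half this angle, whatever the lens; pixels are square), "cx", "cy" (the principal point, pixels), "rvec" (rotation vector, rad) and "tvec" (3), from world to camera coordinates, as OpenCV has them. Camera axes: x right, y down, z forward; pixel columns grow to the right and rows downward; lengths in m; the calibration is good to about 2 mm. A picture is of the moment at which its call begins. There is no depth.
- ctrl.sign_off(): hands the job in; it is judged then, once.
The state is a dict: "time": time; "qpos": joint angles; "dq": joint speeds; "joint_efforts": joint torques, N m; "eef_pos": TCP position; "tcp_rot": TCP orientation; "contact_force": force on the tool from outside, world axes, zero at the start; "wrist_torque": the same for the moment, N m; "opening": opening from 0.0 (shut) to 1.0 (fully open); "finger_force": force on a finger pad.
Only numpy, scipy, OpenCV 4.12 (cv2) and the standard library are available. Lean on these libraries where they do the work, as an engineer would, in place of code of your own. Each camera call takes 0.05 s, during which the arm holds its last target. There are 200 camera calls.

## Task

On the garage bench, take the parts jar that has two lugs at its foot, lower it into the collar on top of the fixed jar tower so that the lugs drop through the two gaps and it sits fully home, then give it a quarter turn clockwise (seen from above) to lock it, and let go. Leave the plain jar without lugs where it stands.

Things in the scene. Friction and masses are not known exactly. Their poses are not given: they have to be found in the camera images.
- lugged_jar: Loose white plastic jar to move, 66 mm wide, 0.15-0.31 kg. Origin: centre of underside, z up. At its foot, 0-8 mm up, two lugs 16 mm wide stick out along +x and -x to 43 mm from the axis; the foot between is 52 mm round, widening 16-23 mm up. Lid top 64 mm up, 69 mm wide. On it a black bar 52 mm long along x (the lug line), 16 mm thick along y, top 90 mm up: pinch it from above across y.
- tower: Fixed white plastic lower jar 92 mm wide on a dark 120 mm round foot. Origin: centre of underside at bench height, z up. On top a round collar, 114 mm wide outside, 98 inside, rim 86 mm up. Two lips, arcs of 110 degrees centred on its +y and -y, reach in from the rim to 34 mm from the axis, 5 mm thick. Between them two 70-degree gaps centred on its +x and -x let the lugs in.
- tower_seat (a point): Centre of the black seat inside the collar, 70 mm above the tower's origin; the jar's underside rests here. Enter with jar x along tower x, either way round, up to 15 degrees off, 5 mm play; turn 90 degrees clockwise (from above) until jar x lies along tower y, lugs under the lips. Stops block the turn some 10 degrees past that, and the other way after about 45. Turns freely, stays as left.
- plain_jar: A bystander: similar loose white jar, but 62 mm across with a plain foot without lugs and a small round black knob, 76 mm high in all. Origin: centre of its underside. Not to be moved.
Things that resemble listed ones, but are neither listed nor needed, are in the scene too. Leave any purple look-alike of the lugged_jar alone. Leave any green look-alike of the tower alone.

How it is judged:
On the way, in this order (a step that is already met when the one before it is completed fails the run):
1. the lugged jar sits on the tower's seat with its lugs in the gaps (horizontal distance between lugged_jar and tower below 0.014 m and z of lugged_jar in the frame of tower between 0.064 and 0.077 m and angle between lugged_jar's own z axis and vertical below 0.14 rad and angle between the x axis of lugged_jar and the x axis of tower, either way round below 0.7 rad), for 0.1 s.
2. the lugged jar has been turned so that its lugs lie under the lips (horizontal distance between lugged_jar and tower below 0.014 m and z of lugged_jar in the frame of tower between 0.064 and 0.077 m and angle between lugged_jar's own z axis and vertical below 0.14 rad and angle between the x axis of lugged_jar and the y axis of tower, either way round below 0.436 rad), for 0.2 s.
At the end, for the whole second after the job is handed in: The lugged jar rests on the tower's seat (its underside 64 to 77 mm above the tower's origin, axes within 14 mm, tilt under 8 degrees), its lug line within 25 degrees of the tower's y axis (lugs under the lips), still and released (all of step 2 and linear speed of lugged_jar below 0.02 m/s and contact force between the fingers and lugged_jar below 0.1 N); the robot touches nothing.
It fails at once if the plain jar is moved by more than 30 mm (distance of plain_jar from where it was at the start of the episode above 0.03 m).
It also fails if it takes over 43 s, if anything falls off the work surface, if the arm or the gripper's body presses on something with over 40 N, if the wrist force passes 120 N, or if a joint passes its speed limit or range.

## Working session

There is one attempt and no reset: what is moved stays moved. The work goes in short steps, Python scripts to look and compute and a tool call to move; the robot and the scene stay as the last step left them, time stands still between calls to the robot, and variables do not carry over. Pictures are saved under pics/ and viewed, at most 10 in all, crops included, and the job is handed in when it is done.

Besides the shell and the picture viewer there is one more tool, called after "Call:" as a command line: name --argument value ..., lists and objects as JSON in quotes. jog_arm: Moves the arm, as the interface text tells. Its arguments: {"type":"object","properties":{"deltas":{"type":"string"},"gripper":{"type":"number"},"squeeze":{"type":"number"}},"required":["deltas"]}

```bash
mkdir -p pics; cat > h.py <<'E'
import numpy as np,cv2
from plant import get_state,cams,ctrl
def cam(n):
    c=cams.read_camera(n); im=c["color"]; f=200/np.tan(np.radians(c["vfov"])/2)
    R=cv2.Rodrigues(np.array(c["rvec"],float))[0]; t=np.array(c["tvec"],float).ravel()
    return dict(im=im,f=f,cx=c["cx"],cy=c["cy"],R=R,t=t)
def ray(c,u,v):
    d=c["R"].T@np.array([(u-c["cx"])/c["f"],(v-c["cy"])/c["f"],1]); return -c["R"].T@c["t"],d
def plane(c,u,v,z):
    o,d=ray(c,u,v); return o+d*(z-o[2])/d[2]
def proj(c,p):
    q=c["R"]@np.array(p,float)+c["t"]; return q[:2]/q[2]*c["f"]+[c["cx"],c["cy"]]
E
python3 - <<'E'
from h import *
for n in("top","side"):
    c=cam(n); cv2.imwrite(f"pics/{n}0.png",c["im"]); print(n,c["f"],c["cx"],c["cy"],-c["R"].T@c["t"],c["R"][2])
E
```

```text
top 375.33201282699514 321.2992470867459 195.79272417546338 [ 0.37213753 -0.02739614  0.83494967] [ 0.13703338  0.02061896 -0.99035181]
side 361.05683475923337 329.1797178830146 201.61310107894934 [0.25657653 0.46729781 0.47549595] [ 0.33215633 -0.72985831 -0.59747721]
```

View pics/top0.png

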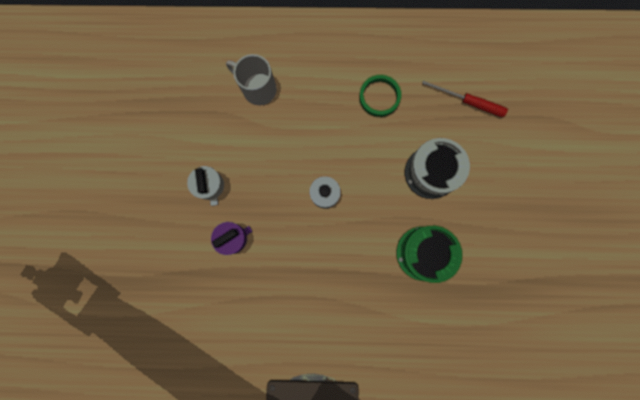

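View pics/side0.png

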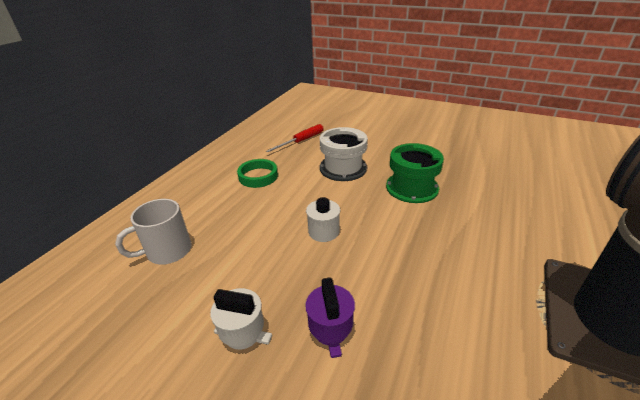

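The top view shows these candidates:
- **Jars:** a white jar with bar and lug at (204,182), a plain white jar with round knob at (325,192), and a purple look-alike at (229,238).
- **Towers:** a white tower at (441,166) and a green look-alike at (430,253).

The targets are the white barred jar at (204,182), because it has a bar and lugs, and the white tower at (441,166). I'll confirm them in one crop and measure.

```bash
python3 - <<'E'
from h import *
c=cam("top"); im=c["im"]; s=cam("side")
a=cv2.resize(im[145:225,165:245],(400,400),interpolation=cv2.INTER_CUBIC); b=cv2.resize(im[125:205,400:480],(400,400),interpolation=cv2.INTER_CUBIC)
cv2.imwrite("pics/crop1.png",np.hstack([a,b]))
def blobs(c,x0,x1,y0,y1,thr):
    g=c["im"].max(2); m=np.zeros_like(g); m[y0:y1,x0:x1]=(g[y0:y1,x0:x1]<thr)*255
    k=max(cv2.findContours(m,cv2.RETR_EXTERNAL,cv2.CHAIN_APPROX_NONE)[0],key=cv2.contourArea); return k
k=blobs(c,190,218,162,200,50); r=cv2.minAreaRect(k); bp=cv2.boxPoints(r); print("bar",r)
w=np.array([plane(c,*p,0.09)[:2] for p in bp]); print(w,w.mean(0),[np.linalg.norm(w[i]-w[i-1]) for i in range(4)])
e=[w[1]-w[0],w[2]-w[1]]; e=max(e,key=np.linalg.norm); print("bar angle deg",np.degrees(np.arctan2(e[1],e[0])))
# white masks
hsv=cv2.cvtColor(im,cv2.COLOR_BGR2HSV)
for nm,(x0,x1,y0,y1),z in(("jar",(180,232,160,212),.064),("tower",(400,480,130,205),.086)):
    m=np.zeros(im.shape[:2],np.uint8); m[y0:y1,x0:x1]=((hsv[...,1]<50)&(hsv[...,2]>125))[y0:y1,x0:x1]*255
    k=max(cv2.findContours(m,cv2.RETR_EXTERNAL,cv2.CHAIN_APPROX_NONE)[0],key=cv2.contourArea)
    h=cv2.convexHull(k); E=cv2.fitEllipse(h); print(nm,E,plane(c,*E[0],z))
    if nm=="tower": ctr=plane(c,*E[0],z)
# seat black opening in tower: lip edge profile at rim height about centre
g=im.max(2)
for rad in(.037,.040,.043):
    v=[]
    for d in range(0,360,5):
        u=proj(c,ctr+rad*np.array([np.cos(np.radians(d)),np.sin(np.radians(d)),0])); v.append(int(cv2.getRectSubPix(g,(1,1),tuple(map(float,u)))[0,0]))
    v=np.array(v,float); print(rad,v.astype(int).tolist()); ph=np.angle(np.sum((255-v)*np.exp(2j*np.radians(np.arange(0,360,5)))))/2; print("gap axis deg",np.degrees(ph))
E
```

```text
bar ((201.18463134765625, 180.4769287109375), (24.0627384185791, 9.178569793701172), 82.87498474121094)
[[0.52557662 0.24616272]
 [0.5282405  0.22765469]
 [0.47922592 0.21849397]
 [0.47658506 0.2368346 ]] [0.50240702 0.23228649] [np.float64(0.049871708313300005), np.float64(0.018698749985966722), np.float64(0.04986328940506562), np.float64(0.018529781593889173)]
bar angle deg -169.41367509773718
jar ((202.5948944091797, 181.50938415527344), (30.167097091674805, 32.13969802856445), 48.807167053222656) [0.50469203 0.23821165 0.064     ]
tower ((441.87921142578125, 164.59896850585938), (52.843318939208984, 55.69681930541992), 122.31295013427734) [ 0.54384739 -0.25487015  0.086     ]
0.037 [20, 21, 37, 90, 127, 131, 130, 127, 126, 128, 128, 125, 127, 128, 127, 129, 126, 125, 127, 127, 126, 126, 128, 129, 123, 80, 31, 22, 27, 24, 22, 25, 23, 24, 24, 24, 21, 24, 62, 116, 133, 135, 134, 134, 135, 136, 135, 136, 137, 136, 135, 136, 138, 136, 136, 137, 136, 135, 137, 136, 134, 107, 50, 29, 30, 27, 27, 26, 24, 23, 22, 20]
gap axis deg -20.195355296016242
0.04 [35, 32, 35, 93, 133, 136, 136, 137, 137, 137, 136, 137, 136, 137, 136, 136, 136, 138, 137, 137, 137, 135, 137, 137, 130, 77, 25, 25, 24, 26, 23, 25, 24, 22, 23, 25, 22, 21, 53, 112, 136, 137, 136, 136, 136, 136, 137, 136, 137, 136, 136, 137, 137, 136, 136, 136, 136, 135, 136, 137, 136, 110, 66, 62, 57, 56, 56, 53, 50, 43, 34, 31]
gap axis deg -19.37699633373845
0.043 [74, 67, 57, 84, 129, 137, 136, 136, 136, 136, 136, 136, 136, 136, 136, 135, 136, 136, 135, 136, 137, 136, 136, 137, 127, 66, 23, 22, 23, 22, 22, 22, 19, 21, 25, 22, 22, 22, 41, 105, 135, 136, 136, 136, 136, 136, 135, 136, 136, 136, 136, 135, 136, 136, 137, 135, 136, 136, 136, 137, 133, 105, 72, 74, 69, 66, 72, 71, 70, 64, 58, 58]
gap axis deg -20.14809341318852
```

View pics/crop1.png

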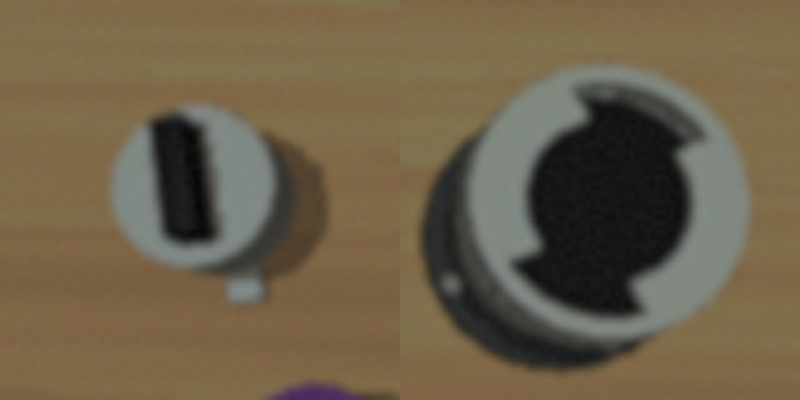

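The crop confirms both. On the left is the white jar with its black bar and a lug near (214,203). On the right is the white tower with its gap axis running up-right to down-left, about -20° in the world. Next I'll refine the jar position with the lug and the side view, and work out the tool yaw.

```bash
python3 - <<'E'
from h import *
from scipy.spatial.transform import Rotation as Ro
c=cam("top"); s=cam("side"); im=c["im"]
def tri(p,q):
    o1,d1=ray(c,*p);o2,d2=ray(s,*q); A=np.stack([d1,-d2],1); t=np.linalg.lstsq(A,o2-o1,rcond=None)[0]
    a,b=o1+t[0]*d1,o2+t[1]*d2; return (a+b)/2,np.linalg.norm(a-b)
# lug tip, top
print("lug",plane(c,165+244/5,145+302/5,.008), plane(c,165+229/5,145+300/5,.008),plane(c,165+262/5,145+298/5,.008))
# plain lid edges: left/right extremes in the top view around jar row
hsv=cv2.cvtColor(im,cv2.COLOR_BGR2HSV); m=((hsv[...,1]<60)&(hsv[...,2]>110)); m[im.max(2)<60]=1
for r in(178,182,186): print(r,np.where(m[r,180:235])[0][[0,-1]]+180)
# bar in side view
g=s["im"].max(2); mk=np.zeros_like(g); mk[280:325,205:265]=(g[280:325,205:265]<50)*255
k=max(cv2.findContours(mk,cv2.RETR_EXTERNAL,cv2.CHAIN_APPROX_NONE)[0],key=cv2.contourArea); bp=cv2.boxPoints(cv2.minAreaRect(k)); print("side bar box",bp.tolist())
for P in([.502,.2335],[.5025,.236]):
  for a in(10.6,):
    x=np.array([np.cos(np.radians(a)),np.sin(np.radians(a))]);y=np.array([-x[1],x[0]])
    print(P,[np.round(proj(s,[*(np.array(P)+i*.026*x+j*.008*y),.09]),1).tolist() for i in(-1,1) for j in(-1,1)],"top",[np.round(proj(c,[*(np.array(P)+i*.026*x+j*.008*y),.09]),1).tolist() for i in(-1,1) for j in(-1,1)])
cv2.imwrite("pics/crop2.png",np.hstack([cv2.resize(s["im"][275:355,200:280],(400,400),interpolation=cv2.INTER_CUBIC),cv2.resize(s["im"][120:184,312:376],(400,400),interpolation=cv2.INTER_CUBIC)]))
st=get_state(); R=Ro.from_quat(st["tcp_rot"]).as_matrix(); print(st["time"],st["eef_pos"],R.round(3).tolist(),st["qpos"])
E
```

```text
lug [0.46075909 0.22894604 0.008     ] [0.46153447 0.23572171 0.008     ] [0.46269605 0.2209876  0.008     ]
178 [188 221]
182 [187 222]
186 [187 222]
side bar box [[211.93597412109375, 307.3520202636719], [215.32797241210938, 288.6960144042969], [255.19198608398438, 295.9440002441406], [251.79998779296875, 314.6000061035156]]
[0.502, 0.2335] [[256.8, 292.9], [252.0, 302.4], [221.2, 286.3], [215.7, 295.5]] top [[206.0, 192.5], [198.2, 193.8], [202.9, 167.6], [195.2, 168.9]]
[0.5025, 0.236] [[255.4, 294.1], [250.6, 303.8], [219.8, 287.5], [214.2, 296.8]] top [[204.8, 192.2], [197.0, 193.5], [201.7, 167.3], [194.0, 168.6]]
0.3 [0.27557052 0.61596034 0.24982943] [[-0.913, 0.408, -0.0], [0.408, 0.913, -0.001], [0.0, -0.001, -1.0]] [ 1.00001439e+00  2.86635747e-01  1.57720061e+00  4.80293774e-05
  1.27856482e+00 -1.50003605e-01]
```

View pics/crop2.png

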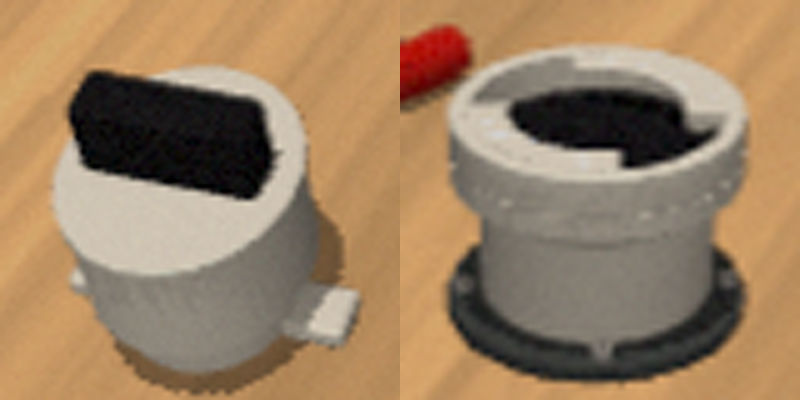

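The lug, side and bar readings put the jar at about (0.5025, 0.236) with yaw +10.6°. The tower is at (0.544, -0.255) with its x axis at -20.3°. I'm moving above the jar now.

Call:
jog_arm --deltas "0.567 -0.95 0 0 0 0.302;0.567 -0.95 0 0 0 0.302;0.567 -0.95 0 0 0 0.302;0.567 -0.95 0 0 0 0.302;0.567 -0.95 0 0 0 0.302;0.567 -0.95 0 0 0 0.302;0.567 -0.95 0 0 0 0.302;0.567 -0.95 0 0 0 0.302;0.567 -0.95 0 0 0 0.302;0.567 -0.95 0 0 0 0.302;0.567 -0.95 0 0 0 0.302;0.567 -0.95 0 0 0 0.302;0.567 -0.95 0 0 0 0.302;0.567 -0.95 0 0 0 0.302;0.567 -0.95 0 0 0 0.302;0.567 -0.95 0 0 0 0.302;0.567 -0.95 -0.5 0 0 0.302;0.567 -0.95 -0.5 0 0 0.302;0.567 -0.95 -0.5 0 0 0.302;0.567 -0.95 -0.5 0 0 0.302" --gripper 0.7 --squeeze 50

```text
time: 2.8
eef_pos: [0.5028, 0.2355, 0.2101]
tcp_rot: [-0.092, 0.996, 0.0, 0.0]
contact_force: [0.6, 0.8, -0.6]
opening: 0.7
finger_force: 0.0
```

Call:
jog_arm --deltas "0 0 -1 0 0 0;0 0 -1 0 0 0;0 0 -1 0 0 0;0 0 -1 0 0 0;0 0 -0.8 0 0 0;0 0 -0.6 0 0 0;0 0 -0.4 0 0 0;0 0 -0.3 0 0 0;0 0 0 0 0 0"

```text
time: 3.92
eef_pos: [0.5024, 0.2361, 0.0881]
tcp_rot: [-0.091, 0.996, -0.0, -0.0]
contact_force: [0.6, 0.4, -1.3]
opening: 0.702
finger_force: 0.0
```

Call:
jog_arm --deltas "0 0 0 0 0 0;0 0 0 0 0 0;0 0 0 0 0 0;0 0 0 0 0 0;0 0 0 0 0 0;0 0 0 0 0 0;0 0 0 0 0 0;0 0 0 0 0 0" --gripper 0 --squeeze 60

```text
time: 4.92
eef_pos: [0.5029, 0.2364, 0.0889]
tcp_rot: [-0.091, 0.996, 0.0, 0.0]
contact_force: [-0.6, 0.9, 4.3]
opening: 0.171
finger_force: 60.3
```

Call:
jog_arm --deltas "0 0 0.4 0 0 0;0 0 1 0 0 0;0 0 1 0 0 0;0 0 1 0 0 0;0 0 1 0 0 0;0 0 1 0 0 0;0 0 1 0 0 0;0 0 1 0 0 0;0 0 0.6 0 0 0;0 0 0 0 0 0"

```text
time: 6.18
eef_pos: [0.5029, 0.2361, 0.2492]
tcp_rot: [-0.091, 0.996, 0.0, 0.001]
contact_force: [-0.3, -0.1, -3.4]
opening: 0.175
finger_force: 59.3
```

```bash
python3 - <<'E'
from h import *
s=cam("side"); c=cam("top"); cv2.imwrite("pics/held.png",np.hstack([cv2.resize(s["im"],(400,250)),cv2.resize(c["im"],(400,250))]))
cv2.imwrite("pics/held.png",np.hstack([cv2.resize(s["im"][150:390,120:360],(400,400)),cv2.resize(c["im"][80:320,80:320],(400,400))]))
# side check of tower rim: predicted centre & ends
for p in([.5438,-.2549],[.5445,-.256]): print([proj(s,[p[0]+.057*np.cos(a),p[1]+.057*np.sin(a),.086]).round(1).tolist() for a in np.arange(4)*np.pi/2],proj(s,[*p,.086]).round(1))
P=np.array([proj(s,[.5438+.057*np.cos(a),-.2549+.057*np.sin(a),.086]) for a in np.linspace(0,6.28,60)]);print(P.min(0),P.max(0))
m=((cv2.cvtColor(s["im"],cv2.COLOR_BGR2HSV)[...,1]<70)&(s["im"].max(2)>110)).astype(np.uint8); m[:,:312]=0;m[:,376:]=0;m[:120]=0;m[184:]=0
ys,xs=np.where(m); print(xs.min(),xs.max(),ys.min())
E
```

```text
[[322.0, 133.3], [334.4, 148.0], [366.7, 141.6], [352.4, 127.7]] [343.9 137.4]
[[321.9, 133.1], [334.3, 147.8], [366.6, 141.3], [352.3, 127.5]] [343.8 137.1]
[319.80103091 126.9643434 ] [368.01437612 148.91753195]
320 367 127
```

View pics/held.png

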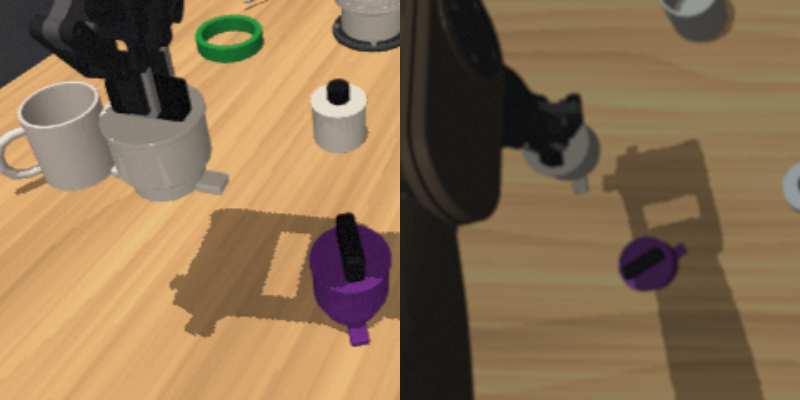

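The picture shows the jar held upright, with the purple and plain jars untouched. The side view agrees with the tower position. I'm carrying it over now.

Call:
jog_arm --deltas "0.08 -0.5 0 0 0 -0.2;0.08 -0.98 0 0 0 -0.2;0.08 -1 0 0 0 -0.2;0.08 -1 0 0 0 -0.2;0.08 -1 0 0 0 -0.2;0.08 -1 0 0 0 -0.2;0.08 -1 0 0 0 -0.2;0.08 -1 0 0 0 -0.2;0.08 -1 0 0 0 -0.2;0.08 -1 0 0 0 -0.2;0.08 -1 0 0 0 -0.2;0.08 -1 0 0 0 -0.2;0.08 -1 0 0 0 -0.2;0.08 -1 0 0 0 -0.2;0.08 -1 0 0 0 -0.2;0.08 -1 0 0 0 -0.2;0.08 -1 0 0 0 -0.2;0.08 -1 0 0 0 -0.2;0.08 -1 0 0 0 -0.2;0.08 -1 0 0 0 -0.2"

```text
time: 8.78
eef_pos: [0.5346, -0.1548, 0.2483]
tcp_rot: [0.109, 0.994, 0.0, -0.0]
contact_force: [0.3, 0.0, -2.6]
opening: 0.171
finger_force: 59.3
```

Call:
jog_arm --deltas "0.08 -1 0 0 0 -0.2;0.08 -1 0 0 0 -0.2;0.08 -1 0 0 0 -0.2;0.08 -1 0 0 0 -0.2;0.08 -0.7 0 0 0 -0.2;0.05 -0.38 0 0 0 -0.2;0 0 0 0 0 -0.19;0 0 0 0 0 0;0 0 0 0 0 0"

```text
time: 9.9
eef_pos: [0.5435, -0.2545, 0.2484]
tcp_rot: [0.177, 0.984, 0.0, -0.0]
contact_force: [0.3, -0.0, -3.5]
opening: 0.173
finger_force: 59.3
```

```bash
python3 - <<'E'
from h import *
from scipy.spatial.transform import Rotation as Ro
s=cam("side"); c=cam("top"); cv2.imwrite("pics/over.png",np.hstack([cv2.resize(s["im"][60:200,280:420],(400,400)),cv2.resize(c["im"][100:240,370:510],(400,400))]))
st=get_state(); y=Ro.from_quat(st["tcp_rot"]).as_matrix()[:,1]; print(st["time"],st["eef_pos"],np.degrees(np.arctan2(y[1],y[0])))
E
```

```text
10.0 [ 0.54353356 -0.25461388  0.24840017] 69.65107823670861
```

View pics/over.png

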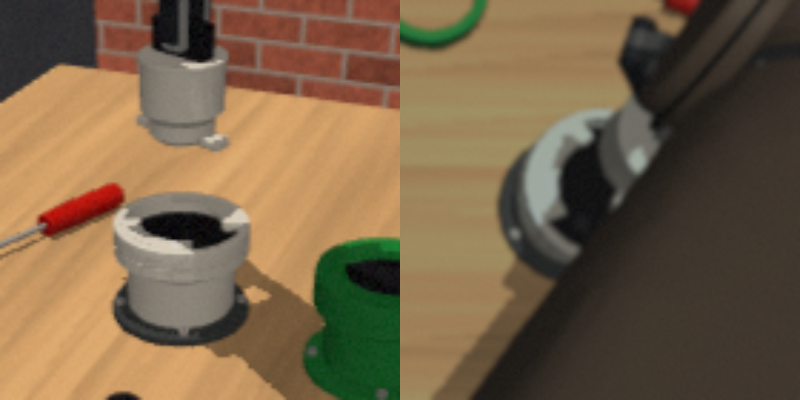

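The jar is upright and centred over the white tower, with its lugs along the gaps. I'm lowering it.

Call:
jog_arm --deltas "0 0 -0.8 0 0 0;0 0 -0.8 0 0 0;0 0 -0.8 0 0 0;0 0 -0.7 0 0 0;0 0 -0.4 0 0 0;0 0 0 0 0 0;0 0 -0.2 0 0 0;0 0 -0.2 0 0 0;0 0 0 0 0 0;0 0 0 0 0 0"

```text
time: 11.25
eef_pos: [0.5436, -0.2551, 0.1705]
tcp_rot: [0.177, 0.984, -0.0, 0.0]
contact_force: [0.4, 0.3, -2.5]
opening: 0.173
finger_force: 59.3
```

No contact, and the underside is already below the rim. I'll continue down.

Call:
jog_arm --deltas "0 0 -0.2 0 0 0;0 0 -0.2 0 0 0;0 0 -0.1 0 0 0;0 0 -0.05 0 0 0;0 0 0 0 0 0;0 0 0 0 0 0"

```text
time: 12.0
eef_pos: [0.5436, -0.2552, 0.1595]
tcp_rot: [0.177, 0.984, -0.0, 0.0]
contact_force: [0.2, -0.5, -3.8]
opening: 0.17
finger_force: 59.3
```

Call:
jog_arm --deltas "0 0 -0.05 0 0 0;0 0 -0.05 0 0 0;0 0 0 0 0 0;0 0 0 0 0 0"

```text
time: 12.5
eef_pos: [0.5438, -0.2552, 0.1589]
tcp_rot: [0.177, 0.984, -0.0, 0.0]
contact_force: [-3.1, 2.2, 5.6]
opening: 0.174
finger_force: 60.3
```

Seated: the z reading stopped and contact is light. Now the quarter turn clockwise.

Call:
jog_arm --deltas "0 0 0 0 0 -0.5;0 0 0 0 0 -0.9;0 0 0 0 0 -0.9;0 0 0 0 0 -0.9;0 0 0 0 0 -0.9;0 0 0 0 0 -0.9;0 0 0 0 0 -0.9;0 0 0 0 0 -0.9;0 0 0 0 0 -0.9;0 0 0 0 0 -0.9;0 0 0 0 0 -0.9;0 0 0 0 0 -0.9;0 0 0 0 0 -0.9;0 0 0 0 0 -0.9;0 0 0 0 0 -0.9;0 0 0 0 0 -0.9;0 0 0 0 0 -0.9;0 0 0 0 0 -0.7;0 0 0 0 0 0;0 0 0 0 0 0"

```text
time: 15.0
eef_pos: [0.5439, -0.2561, 0.1588]
tcp_rot: [0.818, 0.576, -0.0, 0.001]
contact_force: [-2.6, -1.2, 5.7]
opening: 0.174
finger_force: 60.4
```

Turned 89°. Releasing and lifting away.

Call:
jog_arm --deltas "0 0 0 0 0 0;0 0 0 0 0 0;0 0 0 0 0 0;0 0 0 0 0 0;0 0 0 0 0 0;0 0 0 0 0 0" --gripper 0.6

```text
time: 15.75
eef_pos: [0.5435, -0.2551, 0.1573]
tcp_rot: [0.818, 0.575, 0.0, 0.0]
contact_force: [0.3, -0.2, 0.1]
opening: 0.6
finger_force: 0.0
```

Call:
jog_arm --deltas "0 0 0.3 0 0 0;0 0 0.6 0 0 0;0 0 1 0 0 0;0 0 1 0 0 0;0 0 1 0 0 0;0 0 1 0 0 0;0 0 1 0 0 0;0 0 0 0 0 0;0 0 0 0 0 0"

```text
time: 16.88
eef_pos: [0.5432, -0.2549, 0.2746]
tcp_rot: [0.818, 0.575, -0.0, -0.001]
contact_force: [0.5, 0.4, -0.3]
opening: 0.602
finger_force: 0.0
```

```bash
python3 - <<'E'
from h import *
s=cam("side"); cv2.imwrite("pics/end.png",cv2.resize(s["im"][60:200,280:420],(500,500),interpolation=cv2.INTER_CUBIC))
st=get_state(); print(st["time"],st["eef_pos"],st["contact_force"],st["finger_force"])
for z in(.134,.16): print(proj(s,[.5438,-.2555,z]))
E
```

```text
16.925 [ 0.54303517 -0.25477962  0.27408017] [-0.68670906  0.09731148 -0.24397298] 0.0
[344.14102663 118.21878639]
[344.24722507 107.34713207]
```

View pics/end.png

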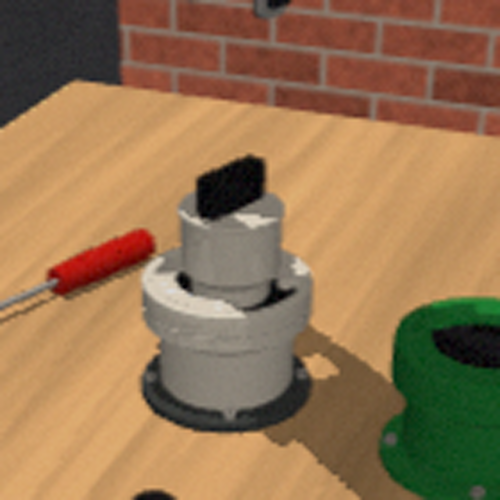

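The jar sits upright in the collar. Its lid centre is at about (344.7,118.2), against (344.1,118.2) predicted for the seated height, and the bar lies across the gaps. Handing in.

```bash
python3 -c "
from h import *
print(ctrl.sign_off())"
```

```text
the job is handed in; nothing more can be done
None
```

The lugged jar is seated in the white tower, turned about 89° clockwise to lock, and released; the plain jar was never touched, and the job was handed in at about 17 s (the sign-off returned no verdict).

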